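# Swap the rejected switch in the soldering fixture and shut the keeper

### The job

The soldering fixture is loaded with six push switches, but the inspector has marked one of them with red paint. Put that one in the red bin, seat one unmarked switch from the white tray in the pocket it leaves, standing on its button with the tags up like the others, and then swing the slotted keeper fully shut over the six. Do not disturb the other five switches, the spare you do not need, or the bottle, the side cutter and the marker beside the work.

Things in the scene. Friction and masses are not known exactly. Their poses are not given: they have to be found in the camera images.
- fixture: fixed soldering fixture: aluminium base 156 x 214 mm (x, y), white nest plate with its top 18 mm above the bench. Round pockets 26.6 mm across, 3 mm deep, hold six switches: rows at x = -35 and +11 mm, each with y = -55, 0, +55 mm. Origin: centre of the underside; x points to the hinge side, y along the rows, z up
- keeper (a joint): hinge of the keeper, a flat 4 mm steel frame with two 19 mm wide slots for the tags of both rows; the stiff hinge stays where it is left. 0 rad = fully shut, level over the switches (underside 32 mm above the bench); grows as it opens; 1.57 upright; 2.1 leaning away. Frame 188 mm wide, reaching 130 mm from the hinge line, its orange thumb tab 154 mm
- keeper_edge (a point): point on the keeper's orange thumb tab (50 mm wide, 18 mm long, 10 mm thick, middle of the free edge): on the steel's outer face (the upper one when shut), 145.5 mm from the hinge line; moves with the keeper
- keeper_hinge (a point): middle of the keeper's hinge line, fixed on the fixture, 66 mm along its x and 33.5 mm above the bench; the line runs along the fixture's y
- nest_0 (a point): centre of the floor of one pocket of the fixture (row x = -35 mm, y = -55 mm in its frame), 15 mm above the bench; the pocket's rim is 3 mm higher. A seated switch has its origin here
- nest_1 (a point): centre of the floor of one pocket of the fixture (row x = -35 mm, y = 0 mm in its frame), 15 mm above the bench; the pocket's rim is 3 mm higher. A seated switch has its origin here
- nest_2 (a point): centre of the floor of one pocket of the fixture (row x = -35 mm, y = 55 mm in its frame), 15 mm above the bench; the pocket's rim is 3 mm higher. A seated switch has its origin here
- nest_3 (a point): centre of the floor of one pocket of the fixture (row x = 11 mm, y = -55 mm in its frame), 15 mm above the bench; the pocket's rim is 3 mm higher. A seated switch has its origin here
- nest_4 (a point): centre of the floor of one pocket of the fixture (row x = 11 mm, y = 0 mm in its frame), 15 mm above the bench; the pocket's rim is 3 mm higher. A seated switch has its origin here
- nest_5 (a point): centre of the floor of one pocket of the fixture (row x = 11 mm, y = 55 mm in its frame), 15 mm above the bench; the pocket's rim is 3 mm higher. A seated switch has its origin here
- switch_a: black round push switch, 26 mm tall, 20 g, standing on its button: flange 23.6 mm across and 3 mm high, then the body tapers (22.5 mm across 5 mm up, 16 mm across 16 mm up) to two brass tags on top. Origin: centre of the underside; z up through the tags. Unmarked, seated in one of the fixture's pockets (which one varies)
- switch_b: black round push switch, 26 mm tall, 20 g, standing on its button: flange 23.6 mm across and 3 mm high, then the body tapers (22.5 mm across 5 mm up, 16 mm across 16 mm up) to two brass tags on top. Origin: centre of the underside; z up through the tags. Unmarked, seated in one of the fixture's pockets (which one varies)
- switch_c: black round push switch, 26 mm tall, 20 g, standing on its button: flange 23.6 mm across and 3 mm high, then the body tapers (22.5 mm across 5 mm up, 16 mm across 16 mm up) to two brass tags on top. Origin: centre of the underside; z up through the tags. Unmarked, seated in one of the fixture's pockets (which one varies)
- switch_d: black round push switch, 26 mm tall, 20 g, standing on its button: flange 23.6 mm across and 3 mm high, then the body tapers (22.5 mm across 5 mm up, 16 mm across 16 mm up) to two brass tags on top. Origin: centre of the underside; z up through the tags. Unmarked, seated in one of the fixture's pockets (which one varies)
- switch_e: black round push switch, 26 mm tall, 20 g, standing on its button: flange 23.6 mm across and 3 mm high, then the body tapers (22.5 mm across 5 mm up, 16 mm across 16 mm up) to two brass tags on top. Origin: centre of the underside; z up through the tags. Unmarked, seated in one of the fixture's pockets (which one varies)
- switch_red: black round push switch, 26 mm tall, 20 g, standing on its button: flange 23.6 mm across and 3 mm high, then the body tapers (22.5 mm across 5 mm up, 16 mm across 16 mm up) to two brass tags on top. Origin: centre of the underside; z up through the tags. This one has the inspector's red paint round its body and flange; seated in one of the fixture's pockets (which one varies)
- spare_1: black round push switch, 26 mm tall, 20 g, standing on its button: flange 23.6 mm across and 3 mm high, then the body tapers (22.5 mm across 5 mm up, 16 mm across 16 mm up) to two brass tags on top. Origin: centre of the underside; z up through the tags. Unmarked spare, standing in the white supply tray
- spare_2: black round push switch, 26 mm tall, 20 g, standing on its button: flange 23.6 mm across and 3 mm high, then the body tapers (22.5 mm across 5 mm up, 16 mm across 16 mm up) to two brass tags on top. Origin: centre of the underside; z up through the tags. Unmarked spare, standing in the white supply tray
- supply_tray: low white plastic tray, 130 x 160 mm, walls 12 mm high and 3 mm thick, floor 3 mm above the bench, fixed. Origin: centre of the underside. It stands to the left or the right of the fixture
- reject_bin: open red plastic bin, 110 x 140 mm, walls 40 mm high and 3 mm thick, floor 3 mm above the bench, fixed. Origin: centre of the underside. It stands on the other side of the fixture from the tray. An older rejected switch already lies in it near one corner (30 mm, 45 mm along the bin's x, y)
- flux_bottle: white flux dropper bottle with a red tip, 35 mm across, 110 mm tall; bystander. Origin: centre of the underside
- side_cutter: side cutter with blue grips, 145 mm long, lying; bystander. Origin: centre of the underside
- marker: black and red paint marker, 129 mm long, lying; bystander. Origin: centre of the underside

How it is judged:
By the outcome, as a careful person would: the job done as asked, in the order asked, and still so for the second after the job is handed in, with the robot touching nothing.
It also fails if it takes over 70 s, if anything falls off the work surface, if the arm or the gripper's body presses on something with over 40 N, if the wrist force passes 120 N, or if a joint passes its speed limit or range.

### The arm

A 6-joint arm with a two-finger parallel gripper is mounted at the origin on the work surface; the furniture and walls round the work are solid. World frame = base frame: x ahead of the robot, y to its left, z up, the work surface at z = 0. Lengths are in mm, angles in rad, forces in N, time in s.
With the tool pointing down it reaches from about 325 to 875 mm from the base axis. Payload 4.4 kg.
Tool frame: the origin (TCP) lies on the centre line of the jaws, within the pads' length; the fingertips stand 22 mm ahead of it and the grasp point (between the pads) lies 3 mm ahead of it (env.finger_overhang is the distance from the TCP to the fingertips, in mm); z points along the fingers, y is the line along which they close (so a half turn about z gives the same grasp; the last joint's range is limited). The gripper opens to 85 mm and grips with 20 to 120 N. Pads are 22 mm wide; open, the fingers measure 114 mm over their backs; the gripper's body (76 mm by 85 mm) begins 54 mm behind the grasp point. The pads swing forward as they close: fully open they stand 13 mm farther back than shut.
Start: joints at [-1.321, 0.207, 1.542, -0, 1.393, -0.15], TCP at [223.798, -529.662, 253.282] pointing down, gripper open.
Joint ranges: [-2.73, 2.73], [-0.86, 2.22], [0.23, 2.46], [-1.11, 4.25], [0.08, 2.63], [-2.82, 2.82]. Speed limits (rad/s): [2.79, 2.79, 3.14, 3.14, 3.14, 3.14].

### API

Orientations are given as a 3x3 rotation matrix whose columns are the frame's x, y, z axes.
In Python, from plant import readout, imaging, env gives the robot as it stands.
- The arm moves only by the tool move_arm, never from a script. Its argument "motion" is a list that holds one entry, the list of rows, each a list of 7 numbers: the shift along the tool's x, y, z each as a share of 0.2 m, from -1 to 1, then the turn, a rotation vector about the tool's x, y, z each as a share of 90 degrees, from -1 to 1, then the finger opening in mm, from 0 to 85.4. In form: [[[tx, ty, tz, rx, ry, rz, hand], ...]]. A call has 1 to 20 rows; each row is the pose to reach, as a shift and turn from the pose commanded when the call began, along the tool's axes at that moment; what a row does not reach only later rows make up. A row lasts 1/8 s, in which the tool goes at most 62.5 mm and 10.7 degrees, less where a joint would pass 70% of its speed; a pose out of reach is approached as far as the arm can. A call with a number of a shift or a turn outside -1 to 1 is refused whole. A call with a gripper value outside its range is refused whole. The fingers move at their own pace and stop on an object; the grip force is fixed at half the most. Time passes only in rows, so rows that repeat a pose let the fingers close. It gives the time, the measured TCP pose, the force, the opening and the grip force at its end, in the units of the state.
- readout.sense(): the state, without advancing time (a new reading comes with each control period).
- imaging.capture(name): name is "scene" or "side" or "wrist"; returns (picture, depth): 420x560x3 uint8, blue, green, red; 420x560 float32, mm along the optical axis (not along the pixel's ray), 0 where there is no reading.
- imaging.get_calibration(name): a dict with "fx", "fy", "cx", "cy" (pixels), "camera_from_world" (4x4, takes a point from world to camera coordinates). Camera axes: x right, y down, z forward; pixel columns grow to the right and rows downward; lengths in mm; the calibration is good to about 2 mm. A picture is of the moment at which its call begins: read the wrist's pose just before it. get_calibration takes no time and is no camera call; for the wrist camera it gives the pose at the moment of the call.
- env.close_job(): hands the job in; it is judged then, once.
The state is a dict: "time": time; "q": joint angles; "joint_vel": joint speeds; "tau": joint torques, N m; "ee_pos": TCP position; "tool_rot": TCP orientation; "wrist_force": force on the tool from outside, world axes, zero at the start; "moment": the same for the moment, N m; "finger_gap": opening from 0.0 (shut) to 1.0 (fully open); "gripper_force": force on a finger pad.
Only numpy, scipy, OpenCV 4.12 (cv2) and the standard library are available. Lean on these libraries where they do the work, as an engineer would, in place of code of your own. Each camera call takes 0.05 s, during which the arm holds its last target. There are 200 camera calls.

## Working session

There is one attempt and no reset: what is moved stays moved. The work goes in short steps, Python scripts to look and compute and a tool call to move; the robot and the scene stay as the last step left them, time stands still between calls to the robot, and variables do not carry over. Pictures are saved under pics/ and viewed, at most 10 in all, crops included, and the job is handed in when it is done.

Besides the shell and the picture viewer there is one more tool, called as name(argument=value, ...) on one line, values as JSON. move_arm: Moves the arm, as the interface text tells. Its arguments: {"type":"object","properties":{"motion":{"type":"array"}},"required":["motion"]}

```bash
mkdir -p pics; ls; python3 - <<'E'
from plant import readout, imaging, env
import cv2,numpy as np
s=readout.sense();print(s['time'],s['ee_pos'],np.round(s['tool_rot'],3),s['finger_gap'],env.finger_overhang)
for n in("scene","side"):
    p,d=imaging.capture(n);cv2.imwrite(f'pics/{n}0.png',p);np.save(f'pics/{n}0.npy',d)
    c=imaging.get_calibration(n);print(n,c['fx'],c['cx'],c['cy'],np.round(c['camera_from_world'],3).tolist())
E
```

```text
pics
0.0 [ 223.61068491 -528.94938782  252.10074306] [[ 0.921  0.389 -0.001]
 [ 0.389 -0.921  0.002]
 [ 0.    -0.002 -1.   ]] 1.005585253193998 22.0
scene 530.8839315581553 273.8531173260249 208.44824677558083 [[-0.767, -0.641, -0.009, 446.537], [-0.297, 0.368, -0.881, 223.411], [0.568, -0.673, -0.473, 981.038], [0.0, 0.0, 0.0, 1.0]]
side 438.9056776164754 273.0187178517904 214.8088069554368 [[-0.884, -0.467, -0.018, 515.266], [-0.271, 0.544, -0.794, 174.305], [0.38, -0.697, -0.608, 961.014], [0.0, 0.0, 0.0, 1.0]]
```

View pics/scene0.png

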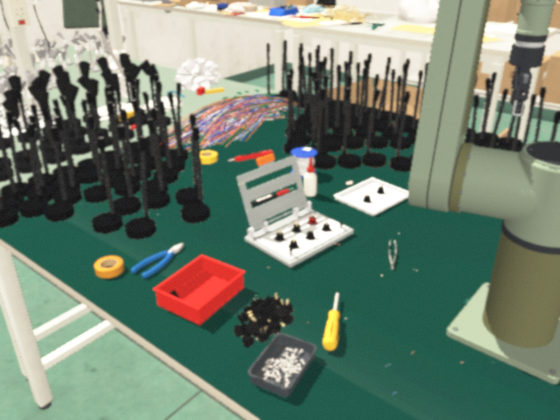

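View pics/side0.png

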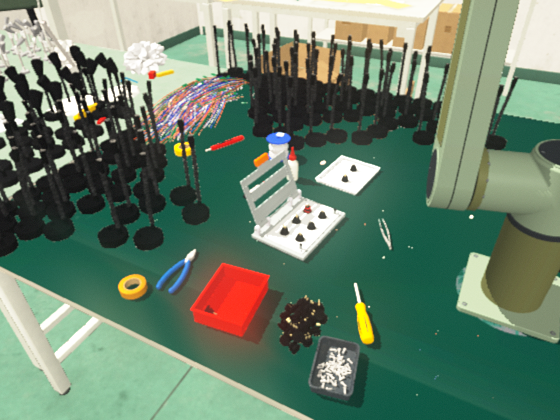

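The scene view shows the fixture near (300,235) with the keeper open, its tab near (265,160), and the red-marked switch near (313,220). The tray with its two spares is near (373,195), the bin near (200,288) and the bottle near (310,180). The side view agrees: red switch at (307,210), tray at (348,173).

```bash
cat > h.py <<'E'
import numpy as np,cv2
from plant import readout,imaging,env
def world(d,c):
    v,u=np.mgrid[:d.shape[0],:d.shape[1]]
    P=np.stack([(u-c['cx'])/c['fx']*d,(v-c['cy'])/c['fy']*d,d],-1)
    T=np.linalg.inv(c['camera_from_world']);W=P@T[:3,:3].T+T[:3,3];W[d==0]=np.nan;return W
def ray(u,v,z,c):
    T=np.linalg.inv(c['camera_from_world']);r=T[:3,:3]@[(u-c['cx'])/c['fx'],(v-c['cy'])/c['fy'],1.]
    return T[:3,3]+r*(z-T[2,3])/r[2]
def comps(m,amin):
    n,l,s,ce=cv2.connectedComponentsWithStats(m.astype(np.uint8));return [(l==i,s[i],ce[i]) for i in range(1,n) if s[i,4]>=amin]
E
python3 - <<'E'
from h import *
for n in("scene","side"):
    p=cv2.imread(f'pics/{n}0.png');d=np.load(f'pics/{n}0.npy');c=imaging.get_calibration(n);W=world(d,c)
    hsv=cv2.cvtColor(p,cv2.COLOR_BGR2HSV);H,S,V=cv2.split(hsv)
    roi=np.zeros(H.shape,bool);roi[145:340,130:420]=1
    def rep(name,m,a):
        for k,s,ce in comps(m&roi,a):
            w=W[k];w=w[~np.isnan(w[:,0])]
            if len(w)<3: continue
            r=cv2.minAreaRect(w[:,:2].astype(np.float32))
            print(n,name,s.tolist(),np.round(np.median(w,0)),'z',np.round(np.percentile(w[:,2],[5,95])),'rect',np.round(r[0]),np.round(r[1]),round(r[2],1))
    white=(S<60)&(V>150)
    rep('white',white&(W[...,2]<26),200)
    rep('grey>40',(S<60)&(V>80)&(W[...,2]>45),100)
    rep('red',((H<6)|(H>174))&(S>120)&(V>60),5)
    rep('orange',(H>6)&(H<20)&(S>150)&(V>120),20)
    rep('blue',(H>95)&(H<125)&(S>130)&(V>60),20)
E
```

```text
scene white [333, 177, 75, 39, 1653] [ 484. -305.    3.] z [-1. 13.] rect [ 504. -317.] [200. 187.] 82.4
scene white [245, 200, 108, 66, 2950] [498.  13.  17.] z [ 8. 20.] rect [524. -34.] [275. 201.] 83.8
scene grey>40 [408, 145, 12, 62, 579] [187. 107. 290.] z [243. 339.] rect [189.  97.] [22. 35.] 19.7
scene grey>40 [236, 156, 73, 69, 2331] [598. -12. 100.] z [ 49. 152.] rect [ 628. -118.] [114. 403.] 16.1
scene grey>40 [304, 171, 12, 11, 100] [ 622. -201.   57.] z [47. 67.] rect [ 624. -202.] [30. 28.] 36.6
scene red [235, 150, 38, 11, 178] [ 929. -302.   10.] z [-1. 14.] rect [ 935. -320.] [146.  56.] 69.8
scene red [307, 159, 8, 13, 56] [ 626. -208.   82.] z [  4. 103.] rect [ 676. -286.] [ 16. 206.] 32.2
scene red [276, 189, 13, 7, 55] [ 684. -158.    8.] z [ 2. 12.] rect [ 688. -166.] [25. 58.] 22.4
scene red [309, 218, 7, 6, 33] [507. -55.  26.] z [19. 32.] rect [508. -55.] [16. 12.] 52.0
scene red [153, 254, 92, 71, 3980] [533. 296.  15.] z [ 0. 40.] rect [551. 277.] [164. 199.] 7.0
scene orange [256, 153, 19, 12, 143] [623. -20. 170.] z [  1. 177.] rect [ 760. -181.] [ 58.
[... 592 characters left out ...]
-270.] [56. 25.] 32.2
side red [289, 146, 8, 15, 66] [ 627. -209.   83.] z [  4. 106.] rect [ 665. -287.] [ 18. 190.] 27.4
side red [304, 207, 7, 6, 28] [508. -56.  25.] z [19. 32.] rect [509. -55.] [10. 17.] 85.5
side red [190, 263, 80, 75, 3811] [529. 297.   8.] z [ 1. 41.] rect [538. 283.] [144. 183.] 8.6
side orange [254, 153, 14, 14, 107] [621. -21. 171.] z [  1. 178.] rect [ 705. -151.] [ 34. 350.] 31.4
side orange [130, 275, 17, 25, 130] [722. 371.  10.] z [ 1. 19.] rect [731. 357.] [27. 59.] 16.5
side blue [156, 259, 28, 30, 209] [701. 291.  10.] z [ 0. 14.] rect [707. 285.] [ 29. 108.] 0.5
side blue [168, 261, 22, 32, 158] [668. 292.  12.] z [ 1. 14.] rect [674. 288.] [22. 98.] 11.3
```

```bash
cat >> h.py <<'E'
from scipy.spatial.transform import Rotation as R
def tool(yaw):  # tool pointing down, tool x at yaw
    c,s=np.cos(yaw),np.sin(yaw);return np.array([[c,s,0],[s,-c,0],[0,0,-1.]])
def go(pos,yaw=None,Rt=None,P0=None,R0=None):
    s=readout.sense();P0=s['ee_pos'] if P0 is None else np.array(P0);R0=s['tool_rot'] if R0 is None else R0
    Rt=tool(yaw) if Rt is None else Rt
    t=R0.T@(np.array(pos)-P0)/200; r=R.from_matrix(R0.T@Rt).as_rotvec()/(np.pi/2)
    print('->',pos,np.round(t,3).tolist(),np.round(r,4).tolist(),'rows',np.ceil(max(np.linalg.norm(t)*200/62.5,np.linalg.norm(r)*90/10.7)))
E
python3 - <<'E'
from h import *
s=readout.sense();c=imaging.get_calibration('wrist')
T=np.linalg.inv(c['camera_from_world']);print(c['fx'],c['cx'],c['cy'])
print('cam in tool',s['tool_rot'].T@(T[:3,3]-s['ee_pos']),'\n',np.round(s['tool_rot'].T@T[:3,:3],3),np.arctan2(s['tool_rot'][1,0],s['tool_rot'][0,0]))
print(s['q'])
for y in(0,-.14): go([400,-40,300],y);
go([330,-230,320],0)
E
```

```text
337.3578603525881 277.4958223429808 214.02148353477722
cam in tool [  71.85550502    0.15575414 -121.34884141] 
 [[ 0.    -0.96  -0.282]
 [ 1.     0.     0.001]
 [-0.001 -0.282  0.96 ]] 0.3998216677521587
[-1.32148375e+00  2.07366095e-01  1.54285185e+00 -2.62358103e-05
  1.39349249e+00 -1.50504744e-01]
-> [400, -40, 300] [1.764, -1.909, -0.234] [-0.0014, 0.0001, 0.2545] rows 9.0
-> [400, -40, 300] [1.764, -1.909, -0.234] [-0.0014, 0.0002, 0.3437] rows 9.0
-> [330, -230, 320] [1.072, -1.171, -0.336] [-0.0014, 0.0001, 0.2545] rows 6.0
```

move_arm(motion=[[[0.86, -0.72, -0.12, 0, 0, 0.25, 60], [0.86, -0.72, -0.12, 0, 0, 0.25, 60], [0.86, -0.72, -0.12, 0, 0, 0.25, 60], [0.86, -0.72, -0.12, 0, 0, 0.25, 60], [0.86, -0.72, -0.12, 0, 0, 0.25, 60]]])

```text
time: 0.72
ee_pos: [327.1, -327.8, 277.3]
tool_rot: [[1.0, 0.011, 0.0], [0.011, -1.0, 0.0], [0.0, -0.0, -1.0]]
wrist_force: [0.4, -0.8, -0.2]
finger_gap: 0.7
gripper_force: 0.0
```

move_arm(motion=[[[0.52, -0.98, -0.12, 0, 0, 0, 60], [0.52, -0.98, -0.12, 0, 0, 0, 60], [0.52, -0.98, -0.12, 0, 0, 0, 60], [0.52, -0.98, -0.12, 0, 0, 0, 60], [0.52, -0.98, -0.12, 0, 0, 0, 60], [0.52, -0.98, -0.12, 0, 0, 0, 60]]])

```text
time: 1.48
ee_pos: [428.4, -134.4, 300.8]
tool_rot: [[1.0, 0.006, -0.001], [0.006, -1.0, -0.0], [-0.001, 0.0, -1.0]]
wrist_force: [-0.2, -0.3, -0.3]
finger_gap: 0.705
gripper_force: 0.0
```

```bash
python3 - <<'E'
from h import *
import pickle
s=readout.sense();c=imaging.get_calibration('wrist');p,d=imaging.capture('wrist')
pickle.dump((s,c,p,d),open('pics/w1.pkl','wb'));cv2.imwrite('pics/w1.png',p);print(s['time'],s['ee_pos'],np.round(s['tool_rot'],3),s['finger_gap'])
E
```

```text
1.475 [ 428.42287362 -134.37928246  300.76112025] [[ 1.     0.006 -0.001]
 [ 0.006 -1.    -0.   ]
 [-0.001  0.    -1.   ]] 0.7048848911251564
```

View pics/w1.png

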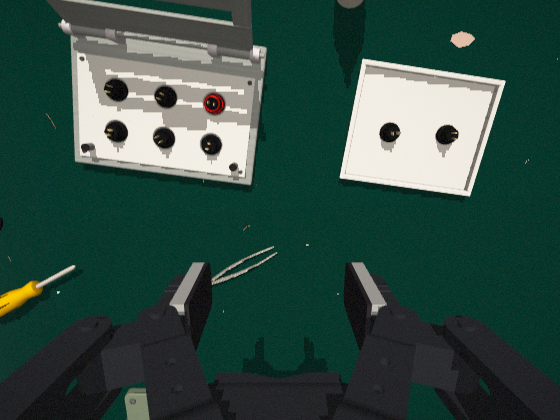

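The wrist view shows the red-marked switch at (213,103): hinge row, -y end, so nest_3. The other switches are at (116,90), (165,97), (116,131), (164,138) and (211,144). The spares are at (390,132) and (447,134).

```bash
python3 - <<'E'
from h import *
import pickle
s,c,p,d=pickle.load(open('pics/w1.pkl','rb'));W=world(d,c)
hsv=cv2.cvtColor(p,cv2.COLOR_BGR2HSV);H,S,V=cv2.split(hsv)
pts=[(116,131),(164,138),(211,144),(116,90),(165,97),(213,103),(390,132),(447,134)]
print('plate z',np.nanmedian(W[110:120,135:150,2]),'tray floor',np.nanmedian(W[105:120,410:430,2]),'bench',np.nanmedian(W[220:240,60:150,2]))
cen=[]
for i,(u,v) in enumerate(pts):
    z0=15 if i<6 else 3
    w=W[v-22:v+22,u-22:u+22].reshape(-1,3);w=w[~np.isnan(w[:,0])]
    out=[]
    for lo,hi in((5.5,14),(10,30)):
        k=w[(w[:,2]>z0+lo)&(w[:,2]<z0+hi)]
        r=cv2.minEnclosingCircle(k[:,:2].astype(np.float32));out+=[np.round(r[0],1),round(r[1],1),np.round(k[:,:2].mean(0),1)]
    # colour blob: dark or red, top tags
    br=(H>8)&(H<40)&(S>60)&(V>70);m=np.zeros_like(br);m[v-14:v+14,u-14:u+14]=1
    vv,uu=np.nonzero(br&m);t=ray(uu.mean(),vv.mean(),z0+22,c)[:2] if len(uu) else None
    yy,xx=np.nonzero((V<60)&m|((H<6)|(H>174))&(S>120)&m) if 1 else 0
    print(i,out,'tags',len(uu),None if t is None else np.round(t,1),'dir',None if len(uu)<4 else np.round(cv2.fitLine(np.c_[uu,vv].astype(np.float32),2,0,.01,.01)[:2].ravel(),2))
w=W[(np.abs(W[...,2]-18)<2.0)&(S<60)&(V>120)];w=w[(w[:,0]>380)&(w[:,1]>-120)]
r=cv2.minAreaRect(w[:,:2].astype(np.float32));print('plate',r)
m=(S<60)&(V>150);m[:, :330]=0;m[210:]=0
for k,st,ce in comps(m,2000): 
    w=W[k];r=cv2.minAreaRect(w[w[:,2]>9][:,:2].astype(np.float32));print('tray',r)
E
```

```text
plate z 19.022620132319503 tray floor 3.9629118050699503 bench 0.7023819540859222
0 [array([482.6,  55.6]), 31.9, array([481.2,  48.7]), array([479.8,  52.9]), 9.7, array([480.4,  50.8])] tags 32 [481.   53.3] dir [ 0.52 -0.85]
1 [array([476.5,  -0.8]), 29.5, array([474.6,  -3.4]), array([472.7,  -1.5]), 9.8, array([473.4,  -3. ])] tags 21 [473.7  -0.7] dir [0.65 0.76]
2 [array([467.2, -60.9]), 29.5, array([467.7, -58.7]), array([458.2, -65.5]), 21.5, array([466. , -57.4])] tags 19 [466.5 -55.9] dir [ 0.33 -0.95]
3 [array([526.8,  47.1]), 28.2, array([525.4,  44.1]), array([525.8,  46.9]), 9.8, array([525.4,  45. ])] tags 18 [525.6  48.2] dir [ 0.34 -0.94]
4 [array([516.2,  -6.3]), 31.5, array([517.9,  -9.7]), array([518.5,  -7.4]), 9.8, array([518.5,  -8.8])] tags 17 [518.8  -6.5] dir [ 0.62 -0.79]
5 [array([514. , -62.9]), 30.0, array([512.8, -65.2]), array([511.5, -62. ]), 9.6, array([511.4, -62.8])] tags 12 [512.1 -61.4] dir [0.94 0.33]
6 [array([ 480.9, -267.7]), 11.1, array([ 481.3, -264.3]), array([ 480.9, -268.1]), 9.6, array([ 481.1, -266.5])] tags 24 [ 481.4 -269.3] dir [ 0.99 -0.11]
7 [array([ 479. , -335.2]), 10.4, array([ 479.9, -331.4]), array([ 478.8, -336.3]), 9.5, array([ 478.9, -334.3])] tags 17 [ 479.5 -337. ] dir [0.04 1.  ]
plate ((508.2372131347656, -6.3249664306640625), (212.24513244628906, 153.88653564453125), 82.61148071289062)
tray ((482.88726806640625, -301.22344970703125), (166.6796112060547, 135.9200439453125), 82.53150177001953)
```

```bash
python3 - <<'E'
from h import *
s=readout.sense();q=s['q'];yaw=np.arctan2(s['tool_rot'][1,0],s['tool_rot'][0,0]);print(np.round(q,3),yaw,'yaw-q1+q6',yaw-q[0]+q[5],'yaw-q1-q6',yaw-q[0]-q[5])
ids=np.array([[-35,55],[-35,0],[-35,-55],[11,55],[11,0],[11,-55]]);m=np.array([[480.2,53.0],[473,-1.3],[466.5,-56],[525.8,47.3],[518.5,-7.2],[511.7,-61.9]])
a=ids-ids.mean(0);b=m-m.mean(0);th=np.arctan2((a[:,0]*b[:,1]-a[:,1]*b[:,0]).sum(),(a*b).sum());Rm=np.array([[np.cos(th),-np.sin(th)],[np.sin(th),np.cos(th)]])
o=m.mean(0)-Rm@ids.mean(0);print('fix',o,th,'res',np.round(m-(ids@Rm.T+o),1).tolist(),'nest3',Rm@[11,-55]+o,'hinge',Rm@[66,0]+o)
# bin: rim from scene+side
for n in("scene","side"):
    p=cv2.imread(f'pics/{n}0.png');d=np.load(f'pics/{n}0.npy');c=imaging.get_calibration(n);W=world(d,c)
    H,S,V=cv2.split(cv2.cvtColor(p,cv2.COLOR_BGR2HSV));mk=((H<6)|(H>174))&(S>120)&(V>60)&(W[...,2]>36)&(W[...,2]<44)&(W[...,1]>180)
    w=W[mk];print('bin',cv2.minAreaRect(w[:,:2].astype(np.float32)),len(w))
    mk=(V<60)&(W[...,2]<35)&(W[...,2]>2)&(abs(W[...,0]-540)<50)&(abs(W[...,1]-285)<65);print('dark in bin',np.nanmedian(W[mk],0),mk.sum())
go([511.7,-61.9,120],th+np.pi/2);go([511.7,-61.9,120],th-np.pi/2);go([511.7,-61.9,120],th)
E
```

```text
[-4.970e-01 -1.050e-01  1.769e+00 -1.000e-03  1.478e+00  1.068e+00] 0.005330765849096697 yaw-q1+q6 1.5708648472703028 yaw-q1-q6 -0.5658044710753931
fix [507.8534707   -5.86900803] -0.12692451693906454 res [[0.1, -0.1], [-0.1, 0.1], [0.3, -0.0], [0.1, 0.0], [-0.3, 0.1], [-0.1, -0.1]] nest3 [511.80286536 -61.81900608] hinge [573.32255952 -14.2235522 ]
bin ((525.4141235351562, 298.2403869628906), (118.85072326660156, 150.28395080566406), 7.043878078460693) 614
dark in bin [554.23918387 343.73816731  20.54554594] 4
bin ((524.71044921875, 297.7585754394531), (117.37931823730469, 150.1768341064453), 6.39375638961792) 634
dark in bin [nan nan nan] 0
-> [511.7, -61.9, 120] [0.42, -0.361, 0.903] [-0.0004, 0.0007, -0.9158] rows 8.0
-> [511.7, -61.9, 120] [0.42, -0.361, 0.903] [0.0007, 0.0005, 1.0842] rows 10.0
-> [511.7, -61.9, 120] [0.42, -0.361, 0.903] [0.0002, 0.0007, 0.0842] rows 4.0
  return np.nanmean(a, axis, out=out, keepdims=keepdims)
```

move_arm(motion=[[[0.42, -0.36, 0.6, 0, 0, -0.2, 38], [0.42, -0.36, 0.6, 0, 0, -0.4, 38], [0.42, -0.36, 0.6, 0, 0, -0.6, 38], [0.42, -0.36, 0.6, 0, 0, -0.8, 38], [0.42, -0.36, 0.6, 0, 0, -0.96, 38], [0.42, -0.36, 0.6, 0, 0, -0.96, 38], [0.42, -0.36, 0.6, 0, 0, -0.96, 38], [0.42, -0.36, 0.6, 0, 0, -0.96, 38], [0.42, -0.36, 0.6, 0, 0, -0.96, 38], [0.42, -0.36, 0.6, 0, 0, -0.96, 38]]])

```text
time: 2.78
ee_pos: [512.1, -61.7, 181.1]
tool_rot: [[0.06, 0.998, -0.0], [0.998, -0.06, -0.0], [-0.0, -0.0, -1.0]]
wrist_force: [-0.6, 0.1, -0.4]
finger_gap: 0.443
gripper_force: 0.0
```

move_arm(motion=[[[0, 0, 0, 0, 0, -0.2, 38], [0, 0, 0, 0, 0, -0.4, 38], [0, 0, 0, 0, 0, -0.6, 38], [0, 0, 0, 0, 0, -0.8, 38], [0, 0, 0, 0, 0, -0.954, 38], [0, 0, 0, 0, 0, -0.954, 38], [0, 0, 0, 0, 0, -0.954, 38], [0, 0, 0, 0, 0, -0.954, 38], [0, 0, 0, 0, 0, -0.954, 38], [0, 0, 0, 0, 0, -0.954, 38]]])

```text
time: 4.03
ee_pos: [512.2, -60.9, 181.3]
tool_rot: [[-0.991, 0.131, -0.0], [0.131, 0.991, -0.0], [0.0, -0.0, -1.0]]
wrist_force: [-0.2, 0.1, -0.3]
finger_gap: 0.444
gripper_force: 0.0
```

```bash
python3 - <<'E'
from h import *
import pickle
s=readout.sense();c=imaging.get_calibration('wrist');p,d=imaging.capture('wrist')
pickle.dump((s,c,p,d),open('pics/w2.pkl','wb'));cv2.imwrite('pics/w2.png',p);print(s['time'],s['ee_pos'],s['finger_gap'],s['q'])
go([511.8,-61.8,60],np.pi-.127)
E
```

```text
4.025 [512.23573916 -60.93661397 181.26364822] 0.4438520569496875 [-2.86284173e-01  1.54410070e-01  1.76025668e+00 -2.32719873e-05
  1.22695930e+00 -1.72540269e+00]
-> [511.8, -61.8, 60] [0.002, -0.005, 0.606] [-0.0, -0.0, -0.0025] rows 2.0
```

View pics/w2.png

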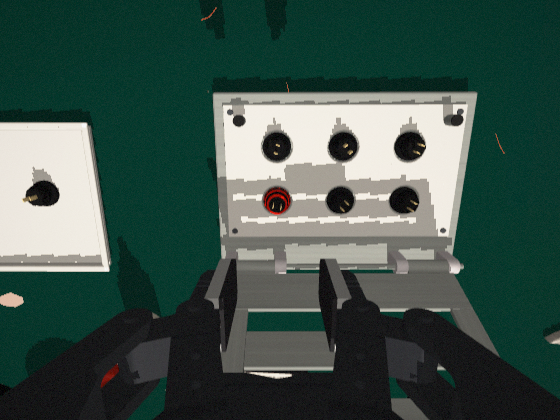

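The fixture is now seen from the other side, with the red switch at (277,201), on the gripper's centre line. I'll cross-check its position before descending.

```bash
python3 - <<'E'
from h import *
import pickle
s,c,p,d=pickle.load(open('pics/w2.pkl','rb'));W=world(d,c)
for i,(u,v) in enumerate([(277,201),(340,200),(404,200),(277,146),(343,146),(410,146)]):
    w=W[v-25:v+25,u-25:u+25].reshape(-1,3);k=w[(w[:,2]>26)&(w[:,2]<46)]
    r=cv2.minEnclosingCircle(k[:,:2].astype(np.float32));print(i,np.round(r[0],1),round(r[1],1),'z max',np.round(np.nanmax(k[:,2]),1))
print('plate z',np.nanmedian(W[170:180,300:320,2]))
E
```

```text
0 [512.1 -61.7] 9.6 z max 42.2
1 [519.1  -7.4] 9.5 z max 43.0
2 [526.   46.9] 9.7 z max 42.7
3 [466.6 -55.9] 9.5 z max 42.6
4 [473.7  -1.5] 9.5 z max 42.5
5 [480.7  53. ] 9.5 z max 42.5
plate z 18.947567378360304
```

move_arm(motion=[[[0, -0.005, 0.3, 0, 0, 0, 38], [0, -0.005, 0.6, 0, 0, 0, 38], [0, -0.005, 0.6, 0, 0, 0, 38], [0, -0.005, 0.6, 0, 0, 0, 38]]])

```text
time: 4.58
ee_pos: [513.6, -62.1, 63.0]
tool_rot: [[-0.992, 0.128, 0.003], [0.128, 0.992, -0.001], [-0.003, -0.0, -1.0]]
wrist_force: [0.6, 0.2, 0.3]
finger_gap: 0.444
gripper_force: 0.0
```

move_arm(motion=[[[0, 0, 0.05, 0, 0, 0, 34], [0, 0, 0.09, 0, 0, 0, 32], [0, 0, 0.09, 0, 0, 0, 30], [0, 0, 0.09, 0, 0, 0, 30], [0, 0, 0.09, 0, 0, 0, 30]]])

```text
time: 5.2
ee_pos: [512.4, -61.8, 43.6]
tool_rot: [[-0.992, 0.128, 0.001], [0.128, 0.992, -0.0], [-0.001, -0.0, -1.0]]
wrist_force: [0.1, -0.6, -0.3]
finger_gap: 0.35
gripper_force: 0.0
```

move_arm(motion=[[[0, 0, 0.008, 0, 0, 0, 30], [0, 0, 0.012, 0, 0, 0, 30], [0, 0, 0.012, 0, 0, 0, 30], [0, 0, 0.012, 0, 0, 0, 30]]])

```text
time: 5.7
ee_pos: [512.1, -61.7, 40.8]
tool_rot: [[-0.992, 0.128, -0.0], [0.128, 0.992, 0.0], [0.0, 0.0, -1.0]]
wrist_force: [0.4, 0.2, -0.3]
finger_gap: 0.356
gripper_force: 0.0
```

move_arm(motion=[[[0, 0, 0, 0, 0, 0, 15], [0, 0, 0, 0, 0, 0, 15], [0, 0, 0, 0, 0, 0, 15], [0, 0, 0, 0, 0, 0, 15], [0, 0, 0, 0, 0, 0, 15], [0, 0, 0, 0, 0, 0, 15]]])

```text
time: 6.45
ee_pos: [512.3, -61.8, 41.0]
tool_rot: [[-0.992, 0.128, 0.0], [0.128, 0.992, -0.0], [-0.0, -0.0, -1.0]]
wrist_force: [0.2, -0.0, 1.4]
finger_gap: 0.198
gripper_force: 56.0
```

move_arm(motion=[[[0, 0, -0.02, 0, 0, 0, 15], [0, 0, -0.05, 0, 0, 0, 15], [0, 0, -0.1, 0, 0, 0, 15], [0, 0, -0.25, 0, 0, 0, 15], [0, 0, -0.4, 0, 0, 0, 15], [0, 0, -0.4, 0, 0, 0, 15], [0, 0, -0.4, 0, 0, 0, 15]]])

```text
time: 7.32
ee_pos: [511.7, -61.6, 120.5]
tool_rot: [[-0.992, 0.128, -0.001], [0.128, 0.992, 0.0], [0.001, 0.0, -1.0]]
wrist_force: [-0.7, 0.6, -0.5]
finger_gap: 0.198
gripper_force: 55.8
```

```bash
python3 - <<'E'
from h import *
s=readout.sense();p,d=imaging.capture('wrist');q,d2=imaging.capture('scene')
print(s['time'],s['ee_pos'],s['finger_gap'],s['gripper_force'])
a=cv2.resize(p[80:420,130:430],None,fx=1.3,fy=1.3);b=cv2.resize(q[140:270,230:380],(340,442*340//390))
h=442;b=cv2.copyMakeBorder(b,0,h-b.shape[0],0,0,0);cv2.imwrite('pics/w3.png',np.hstack([a[:442],b]))
E
```

```text
7.325 [511.67719404 -61.57849412 120.54076391] 0.1977804888488169 55.75647025136277
```

View pics/w3.png

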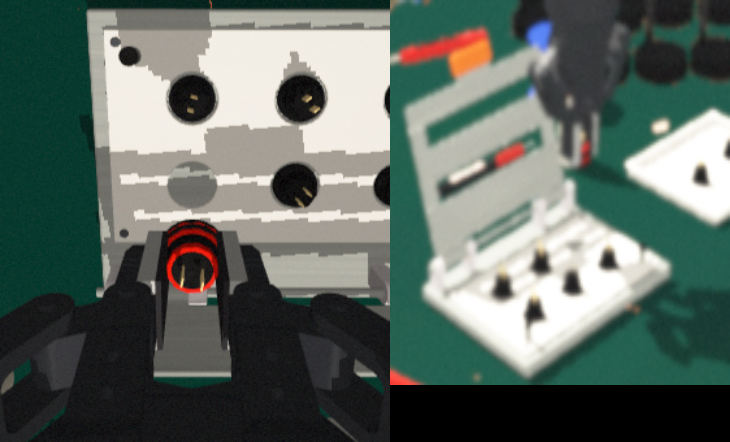

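The red switch is held, at (192,270) in the crop, and the pocket at (192,185) is empty. The other five are undisturbed. Now to the bin.

move_arm(motion=[[[0.12, 0.84, 0, 0, 0, 0, 15], [0.12, 0.84, 0, 0, 0, 0, 15], [0.12, 0.84, 0, 0, 0, 0, 15], [0.12, 0.84, 0, 0, 0, 0, 15]]])

```text
time: 7.92
ee_pos: [508.3, 110.7, 119.5]
tool_rot: [[-0.992, 0.123, -0.003], [0.123, 0.992, 0.0], [0.003, 0.0, -1.0]]
wrist_force: [-0.1, -0.6, -0.7]
finger_gap: 0.2
gripper_force: 55.8
```

move_arm(motion=[[[0.12, 0.84, 0, 0, 0, 0, 15], [0.12, 0.84, 0, 0, 0, 0, 15], [0.12, 0.84, 0, 0, 0, 0, 15], [0.12, 0.84, 0, 0, 0, 0, 15], [0.12, 0.84, 0, 0, 0, 0, 15]]])

```text
time: 8.55
ee_pos: [507.1, 276.3, 119.8]
tool_rot: [[-0.992, 0.128, -0.002], [0.128, 0.992, -0.002], [0.002, -0.002, -1.0]]
wrist_force: [-0.0, -0.5, -0.4]
finger_gap: 0.196
gripper_force: 55.9
```

move_arm(motion=[[[0, 0, 0.2, 0, 0, 0, 15], [0, 0, 0.41, 0, 0, 0, 15], [0, 0, 0.41, 0, 0, 0, 15], [0, 0, 0.41, 0, 0, 0, 15], [0, 0, 0.41, 0, 0, 0, 40], [0, 0, 0.41, 0, 0, 0, 40], [0, 0, 0.41, 0, 0, 0, 40], [0, 0, 0.41, 0, 0, 0, 40], [0, 0, 0.2, 0, 0, 0, 40], [0, 0, 0, 0, 0, 0, 40], [0, 0, 0, 0, 0, 0, 40]]])

```text
time: 9.93
ee_pos: [510.5, 278.9, 125.2]
tool_rot: [[-0.992, 0.127, 0.008], [0.127, 0.992, 0.003], [-0.008, 0.004, -1.0]]
wrist_force: [0.6, 0.1, -0.6]
finger_gap: 0.467
gripper_force: 0.0
```

```bash
python3 - <<'E'
from h import *
s=readout.sense();print(s['time'],s['ee_pos'],s['finger_gap'],s['gripper_force'])
q,d2=imaging.capture('side');p,d=imaging.capture('wrist')
a=cv2.resize(p[80:420,130:430],None,fx=1.3,fy=1.3);b=cv2.resize(q[250:350,170:290],(340,283));b=cv2.copyMakeBorder(b,0,442-283,0,0,0);cv2.imwrite('pics/w4.png',np.hstack([a[:442],b]))
for sp in([480.95,-268,120],[478.9,-336,120]): go(sp,np.pi-.127)
E
```

```text
9.925 [510.47325291 278.90416074 125.20352401] 0.4665379592908469 0.0
-> [480.95, -268, 120] [-0.217, -2.723, 0.005] [0.0001, 0.0003, -0.0005] rows 9.0
-> [478.9, -336, 120] [-0.25, -3.062, 0.005] [0.0001, 0.0003, -0.0005] rows 10.0
```

View pics/w4.png

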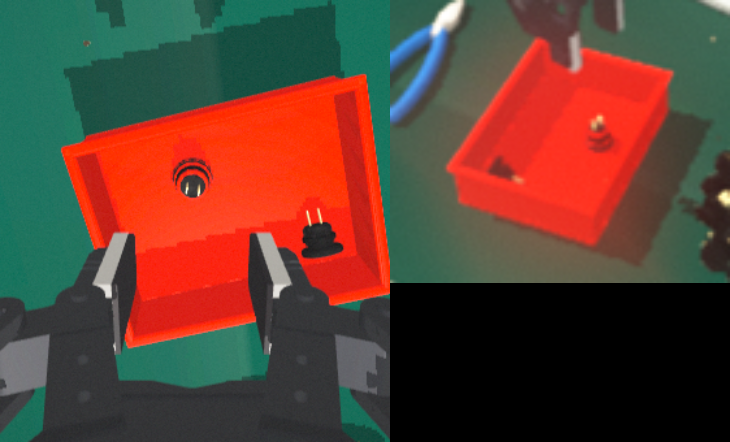

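The red switch stands in the bin at (192,178), clear of the old one at (320,235). Now to the spare nearer the fixture.

move_arm(motion=[[[-0.072, -0.907, -0.02, 0, 0, 0, 40], [-0.072, -0.907, -0.02, 0, 0, 0, 40], [-0.072, -0.907, -0.02, 0, 0, 0, 40], [-0.072, -0.907, -0.02, 0, 0, 0, 40]]])

```text
time: 10.52
ee_pos: [496.9, 92.5, 123.0]
tool_rot: [[-0.991, 0.133, -0.004], [0.133, 0.991, -0.001], [0.004, -0.001, -1.0]]
wrist_force: [0.3, -0.0, -0.4]
finger_gap: 0.469
gripper_force: 0.0
```

move_arm(motion=[[[-0.072, -0.907, 0, 0, 0, 0, 40], [-0.072, -0.907, 0, 0, 0, 0, 40], [-0.072, -0.907, 0, 0, 0, 0, 40], [-0.072, -0.907, 0, 0, 0, 0, 40]]])

```text
time: 11.02
ee_pos: [489.3, -88.3, 123.8]
tool_rot: [[-0.991, 0.133, -0.002], [0.133, 0.991, 0.0], [0.002, 0.0, -1.0]]
wrist_force: [-0.4, 0.6, 0.4]
finger_gap: 0.469
gripper_force: 0.0
```

move_arm(motion=[[[-0.072, -0.907, 0, 0, 0, 0, 40], [-0.072, -0.907, 0, 0, 0, 0, 40], [-0.072, -0.907, 0, 0, 0, 0, 40], [-0.072, -0.907, 0, 0, 0, 0, 40], [-0.072, -0.907, 0, 0, 0, 0, 40], [-0.072, -0.907, 0, 0, 0, 0, 40]]])

```text
time: 11.78
ee_pos: [480.8, -265.1, 124.1]
tool_rot: [[-0.992, 0.125, -0.001], [0.125, 0.992, 0.002], [0.002, 0.002, -1.0]]
wrist_force: [0.5, -0.1, 0.5]
finger_gap: 0.466
gripper_force: 0.0
```

```bash
python3 - <<'E'
from h import *
s=readout.sense();c=imaging.get_calibration('wrist');p,d=imaging.capture('wrist');W=world(d,c);cv2.imwrite('pics/w5.png',p)
print(s['time'],s['ee_pos'])
m=(W[...,2]>14)&(W[...,2]<34)&(abs(W[...,0]-481)<40)&(abs(W[...,1]+300)<70)
for k,st,ce in comps(m,40):
    r=cv2.minEnclosingCircle(W[k][:,:2].astype(np.float32));print(np.round(r[0],1),round(r[1],1),ce,W[k][:,2].max());
    if r[1]<12: go([*np.round(r[0],1),60],np.pi-.127)
# fingertips depth
f=(d>0)&(d<200);ff=W[f];print('lowest finger z',np.percentile(ff[:,2],[0.2,1]))
E
```

```text
11.775 [ 480.80182303 -265.08748537  124.06291526]
[ 481.  -268.3] 9.7 [272.74045802 220.02290076] 30.58261612683171
-> [np.float64(481.0), np.float64(-268.3), 60] [-0.003, -0.015, 0.322] [0.0007, -0.0008, 0.0011] rows 2.0
[ 478.8 -336.6] 9.8 [178.39811321 228.52830189] 31.37119540525535
-> [np.float64(478.8), np.float64(-336.6), 60] [-0.034, -0.355, 0.321] [0.0007, -0.0008, 0.0011] rows 2.0
lowest finger z [107.78484851 113.63460155]
```

move_arm(motion=[[[-0.002, -0.015, 0.2, 0, 0, 0, 38], [-0.002, -0.015, 0.38, 0, 0, 0, 34], [-0.002, -0.015, 0.38, 0, 0, 0, 32], [-0.002, -0.015, 0.38, 0, 0, 0, 32], [-0.002, -0.015, 0.38, 0, 0, 0, 32]]])

```text
time: 12.45
ee_pos: [482.3, -271.4, 51.0]
tool_rot: [[-0.992, 0.127, 0.003], [0.127, 0.992, -0.002], [-0.003, -0.002, -1.0]]
wrist_force: [0.3, -0.2, 0.6]
finger_gap: 0.379
gripper_force: 0.0
```

move_arm(motion=[[[0, 0.014, 0.0, 0, 0, 0, 32], [0, 0.014, 0.04, 0, 0, 0, 32], [0, 0.014, 0.09, 0, 0, 0, 32], [0, 0.014, 0.09, 0, 0, 0, 32], [0, 0.014, 0.09, 0, 0, 0, 32], [0, 0.014, 0.09, 0, 0, 0, 32]]])

```text
time: 13.2
ee_pos: [481.4, -268.0, 31.0]
tool_rot: [[-0.992, 0.128, 0.0], [0.128, 0.992, -0.0], [-0.0, -0.0, -1.0]]
wrist_force: [0.3, -0.6, 0.1]
finger_gap: 0.374
gripper_force: 0.0
```

move_arm(motion=[[[0, -0.001, 0.01, 0, 0, 0, 32], [0, -0.001, 0.01, 0, 0, 0, 32], [0, -0.001, 0.01, 0, 0, 0, 26], [0, -0.001, 0.01, 0, 0, 0, 15], [0, -0.001, 0.01, 0, 0, 0, 15], [0, -0.001, 0.01, 0, 0, 0, 15], [0, -0.001, 0.01, 0, 0, 0, 15], [0, -0.001, 0.01, 0, 0, 0, 15]]])

```text
time: 14.2
ee_pos: [481.3, -268.1, 29.1]
tool_rot: [[-0.992, 0.128, 0.0], [0.128, 0.992, -0.0], [-0.0, -0.0, -1.0]]
wrist_force: [-0.9, 0.1, 2.4]
finger_gap: 0.199
gripper_force: 55.8
```

move_arm(motion=[[[0, 0, -0.02, 0, 0, 0, 15], [0, 0, -0.1, 0, 0, 0, 15], [0, 0, -0.3, 0, 0, 0, 15], [0, 0, -0.4, 0, 0, 0, 15], [0, 0.3, -0.4, 0, 0, 0, 15], [-0.01, 0.5, -0.4, 0, 0, 0, 15], [-0.02, 0.7, -0.4, 0, 0, 0, 15], [-0.02, 0.9, -0.4, 0, 0, 0, 15], [-0.02, 1.0, -0.4, 0, 0, 0, 15], [-0.02, 1.0, -0.4, 0, 0, 0, 15], [-0.02, 1.0, -0.4, 0, 0, 0, 15], [-0.02, 1.0, -0.4, 0, 0, 0, 15]]])

```text
time: 15.7
ee_pos: [510.7, -71.3, 109.2]
tool_rot: [[-0.992, 0.129, 0.0], [0.129, 0.992, -0.0], [-0.0, -0.0, -1.0]]
wrist_force: [0.5, 0.1, -0.1]
finger_gap: 0.2
gripper_force: 55.4
```

```bash
python3 - <<'E'
from h import *
s=readout.sense();print(s['time'],s['ee_pos'],s['finger_gap'])
go([512,-61.8,60],np.pi-.127)
c=imaging.get_calibration('wrist');p,d=imaging.capture('wrist');W=world(d,c);cv2.imwrite('pics/w6.png',p)
# held switch: points between pads, in tool frame
L=(W-s['ee_pos'])@s['tool_rot']
m=(abs(L[...,1])<13)&(abs(L[...,0])<16)&(L[...,2]>-10)&(L[...,2]<45);w=L[m]
for lo in range(-10,40,4):
    k=w[(w[:,2]>=lo)&(w[:,2]<lo+4)]
    if len(k)>3: print(lo,len(k),'x',np.round(np.percentile(k[:,0],[2,98]),1),'y',np.round(np.percentile(k[:,1],[2,98]),1))
# pocket hole: points below plate near nest3
m=(abs(W[...,0]-512)<22)&(abs(W[...,1]+62)<22)&(W[...,2]<17.3)&(W[...,2]>12);w=W[m];print('hole',len(w),w.mean(0),cv2.minEnclosingCircle(w[:,:2].astype(np.float32)) if len(w) else 0)
E
```

```text
15.7 [510.74691259 -71.29159553 109.16639935] 0.1995953983338068
-> [512, -61.8, 60] [0.0, 0.048, 0.246] [-0.0002, 0.0003, -0.0015] rows 1.0
-10 201 x [-10.3  11.3] y [-12.6  12.6]
-6 187 x [-7.6 11.1] y [-12.7  12.8]
-2 216 x [-10.5  11.1] y [-12.6  12.6]
2 185 x [-2.3 11.1] y [-12.7  12.5]
6 962 x [-7.5 10.9] y [-11.1  11.1]
10 379 x [-2.6 11. ] y [-12.3  12.1]
14 335 x [-9.6 10.8] y [-11.8  11.7]
18 354 x [ 4.2 11.7] y [-8.6  8.4]
22 99 x [ 7.2 12.2] y [-8.3  8. ]
hole 1137 [512.5751166  -61.88587788  15.9294666 ] ((511.7926330566406, -66.22461700439453), 20.28095245361328)
```

move_arm(motion=[[[0, 0.048, 0, 0, 0, 0, 15], [0, 0.048, 0.15, 0, 0, 0, 15], [0, 0.048, 0.3, 0, 0, 0, 15], [0, 0.048, 0.3, 0, 0, 0, 15], [0, 0.048, 0.3, 0, 0, 0, 15], [0, 0.048, 0.3, 0, 0, 0, 15]]])

```text
time: 16.5
ee_pos: [513.2, -61.0, 50.4]
tool_rot: [[-0.992, 0.128, 0.003], [0.128, 0.992, -0.001], [-0.003, -0.0, -1.0]]
wrist_force: [-0.3, 0.3, -0.7]
finger_gap: 0.197
gripper_force: 55.4
```

move_arm(motion=[[[0, 0, 0.01, 0, 0, 0, 15], [0, 0, 0.015, 0, 0, 0, 15], [0, 0, 0.015, 0, 0, 0, 15], [0, 0, 0.015, 0, 0, 0, 15]]])

```text
time: 17.0
ee_pos: [511.9, -60.7, 45.9]
tool_rot: [[-0.992, 0.128, -0.0], [0.128, 0.992, 0.0], [0.0, 0.0, -1.0]]
wrist_force: [-0.2, 0.2, -0.1]
finger_gap: 0.196
gripper_force: 55.4
```

move_arm(motion=[[[0, -0.005, 0, 0, 0, 0, 15], [0, -0.005, 0.006, 0, 0, 0, 15], [0, -0.005, 0.012, 0, 0, 0, 15], [0, -0.005, 0.018, 0, 0, 0, 15], [0, -0.005, 0.02, 0, 0, 0, 15], [0, -0.005, 0.02, 0, 0, 0, 15]]])

```text
time: 17.75
ee_pos: [511.7, -61.7, 41.8]
tool_rot: [[-0.992, 0.128, -0.0], [0.128, 0.992, 0.0], [0.0, 0.0, -1.0]]
wrist_force: [0.5, -0.2, -0.1]
finger_gap: 0.199
gripper_force: 55.4
```

move_arm(motion=[[[-0.001, 0, 0.003, 0, 0, 0, 15], [-0.001, 0, 0.003, 0, 0, 0, 15], [-0.001, 0, 0.003, 0, 0, 0, 20], [-0.001, 0, 0.003, 0, 0, 0, 26], [-0.001, 0, 0.003, 0, 0, 0, 32], [-0.001, 0, 0.003, 0, 0, 0, 32], [-0.001, 0, 0.003, 0, 0, 0, 32], [-0.001, 0, -0.05, 0, 0, 0, 32], [-0.001, 0, -0.2, 0, 0, 0, 32], [-0.001, 0, -0.5, 0, 0, 0, 32], [-0.001, 0, -0.7, 0, 0, 0, 32], [-0.001, 0, -0.7, 0, 0, 0, 32], [-0.001, 0, -0.7, 0, 0, 0, 32]]])

```text
time: 19.38
ee_pos: [511.5, -61.6, 181.7]
tool_rot: [[-0.992, 0.128, -0.0], [0.128, 0.992, 0.0], [0.0, 0.0, -1.0]]
wrist_force: [0.4, -0.6, 0.5]
finger_gap: 0.378
gripper_force: 0.0
```

```bash
python3 - <<'E'
from h import *
s=readout.sense();c=imaging.get_calibration('wrist');p,d=imaging.capture('wrist');W=world(d,c);cv2.imwrite('pics/w7.png',p)
print(s['time'],s['ee_pos'],np.round(s['q'],2))
m=(W[...,2]>26)&(W[...,2]<46)&(abs(W[...,0]-496)<45)&(abs(W[...,1]+6)<80)
for k,st,ce in comps(m,40):
    r=cv2.minEnclosingCircle(W[k][:,:2].astype(np.float32));print(np.round(r[0],1),round(r[1],1),ce,W[k][:,2].max())
q,d=imaging.capture('scene');c=imaging.get_calibration('scene');W=world(d,c)
H,S,V=cv2.split(cv2.cvtColor(q,cv2.COLOR_BGR2HSV));m=(H>6)&(H<20)&(S>150)&(V>120)&(W[...,2]>140)&(abs(W[...,0]-620)<40);w=W[m];print('tab',np.median(w,0),w.min(0),w.max(0))
E
```

```text
19.375 [511.45763132 -61.56124078 181.74619266] [-0.29  0.15  1.76 -0.    1.23 -1.73]
[466.7 -55.9] 9.5 [277.37383178 148.56542056] 42.67550540989629
[473.6  -1.4] 9.6 [345.57772622 148.59860789] 43.018501167421846
[480.8  53. ] 9.7 [413.62162162 148.70495495] 42.90856795590764
[512.3 -61.8] 9.6 [277.41469816 203.56955381] 43.380310517609246
[519.2  -7.3] 9.7 [342.37958115 203.71727749] 42.55390198994229
[526.  47.] 9.6 [407.43686869 203.86363636] 41.71375030632396
tab [622.03656    -16.29827587 170.66929826] [613.46680697 -45.71681345 161.26028773] [633.35115898   5.62383921 178.88418494]
```

View pics/w7.png

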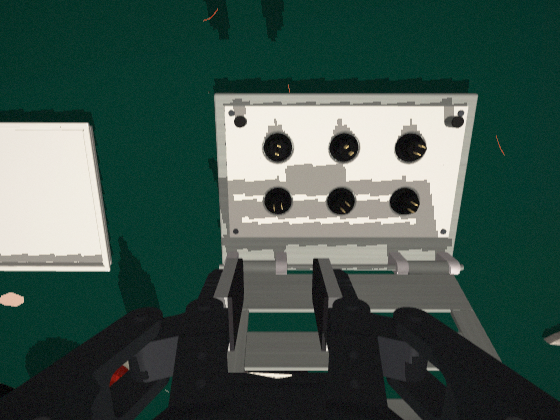

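All six switches now stand at equal height. The new one, at (277,203), is within a millimetre of its nest. Next is the keeper: close the fingers and go over and behind it.

move_arm(motion=[[[0, 0, -0.3, 0, 0, 0, 0], [0, 0, -0.55, 0, 0, 0, 0], [0, 0, -0.55, 0, 0, 0, 0], [-0.3, 0.1, -0.55, 0, 0, 0, 0], [-0.6, 0.2, -0.55, 0, 0, 0, 0], [-0.776, 0.274, -0.55, 0, 0, 0, 0], [-0.776, 0.274, -0.55, 0, 0, 0, 0], [-0.776, 0.274, -0.55, 0, 0, 0, 0], [-0.776, 0.274, -0.55, 0, 0, 0, 0], [-0.776, 0.274, -0.55, 0, 0, 0, 0]]])

```text
time: 20.72
ee_pos: [672.2, -27.5, 292.4]
tool_rot: [[-0.992, 0.128, 0.0], [0.128, 0.992, -0.0], [-0.0, -0.0, -1.0]]
wrist_force: [-0.0, -0.2, -0.1]
finger_gap: -0.003
gripper_force: 0.0
```

```bash
cat > k.py <<'E'
from h import *
th=-.127;ex=np.array([np.cos(th),np.sin(th)]);ey=np.array([-ex[1],ex[0]]);H=np.array([573.5,-14.2])
def rz():
    s=readout.sense();e=s['ee_pos'];print('t',s['time'],'r',(e[:2]-H)@ex,'y',(e[:2]-H)@ey,'z',e[2],'F',s['wrist_force'],s['finger_gap'])
    return (e[:2]-H)@ex,e[2]
def wp(phi,s=146,h=5):
    k=np.array([-np.cos(phi),np.sin(phi)]);n=np.array([np.sin(phi),np.cos(phi)]);c=np.array([0,33.5])+s*k+h*n
    return c[0]+11,c[1]+22   # TCP r,z
E
python3 - <<'E'
from k import *
r,z=rz()
for phi in(1.9,1.7,1.57,1.45,1.3,1.15,1,.85,.7,.55,.4,.3,.2,.1,0):print(phi,np.round(wp(phi),0))
c=imaging.get_calibration('wrist')
E
```

```text
t 20.725 r 99.55313979620774 y -0.7144756156432859 z 292.4053317505783 F [-0.04181973 -0.21239832 -0.06118414] -0.0025802580633123152
1.9 [ 63. 192.]
1.7 [ 35. 200.]
1.57 [ 16. 202.]
1.45 [ -2. 201.]
1.3 [-23. 198.]
1.15 [-44. 191.]
1 [-64. 181.]
0.85 [-82. 168.]
0.7 [-97. 153.]
0.55 [-111.  136.]
0.4 [-122.  117.]
0.3 [-127.  103.]
0.2 [-131.   89.]
0.1 [-134.   75.]
0 [-135.   60.]
```

move_arm(motion=[[[0, 0, 0.25, 0, 0, 0, 0], [0, 0, 0.52, 0, 0, 0, 0], [0, 0, 0.52, 0, 0, 0, 0], [0.1, 0, 0.52, 0, 0, 0, 0], [0.18, 0, 0.51, 0, 0, 0, 0], [0.25, 0, 0.49, 0, 0, 0, 0], [0.32, 0, 0.48, 0, 0, 0, 0], [0.37, 0, 0.47, 0, 0, 0, 0], [0.42, 0, 0.46, 0, 0, 0, 0], [0.47, 0, 0.455, 0, 0, 0, 0], [0.51, 0, 0.455, 0, 0, 0, 0], [0.51, 0, 0.455, 0, 0, 0, 0]]])

```text
time: 22.22
ee_pos: [570.9, -14.0, 200.6]
tool_rot: [[-0.992, 0.128, -0.001], [0.128, 0.992, 0.0], [0.001, 0.0, -1.0]]
wrist_force: [-0.4, 0.4, -0.0]
finger_gap: 0.007
gripper_force: 0.0
```

```bash
python3 - <<'E'
from k import *
r,z=rz();q,d=imaging.capture('side');cv2.imwrite('pics/s8.png',cv2.resize(q[90:270,200:400],None,fx=3,fy=3))
E
```

```text
t 22.225 r -2.628855634846627 y -0.11924486003646659 z 200.60245872036722 F [-0.41067262  0.43974458 -0.01074009] 0.006509726961031456
```

View pics/s8.png

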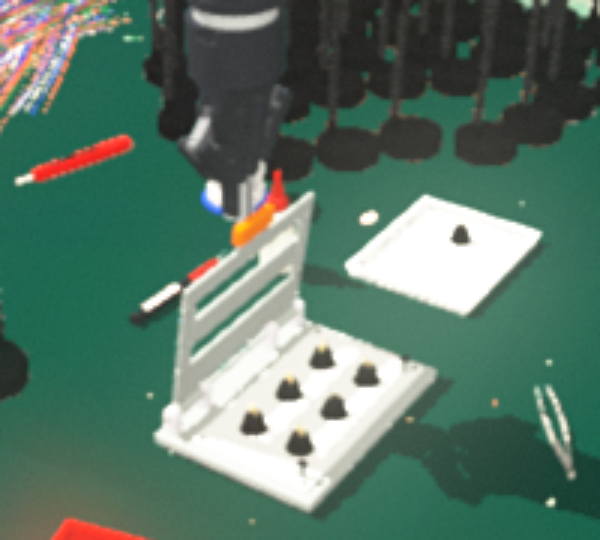

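The keeper is near upright, with the closed fingers behind its orange tab at (255,225). Continuing along the arc.

move_arm(motion=[[[0.05, 0, 0.005, 0, 0, 0, 0], [0.1, 0, 0.013, 0, 0, 0, 0], [0.155, 0, 0.03, 0, 0, 0, 0], [0.207, 0, 0.048, 0, 0, 0, 0], [0.257, 0, 0.072, 0, 0, 0, 0], [0.307, 0, 0.1, 0, 0, 0, 0], [0.353, 0, 0.13, 0, 0, 0, 0], [0.397, 0, 0.163, 0, 0, 0, 0], [0.435, 0, 0.2, 0, 0, 0, 0], [0.472, 0, 0.238, 0, 0, 0, 0], [0.508, 0, 0.28, 0, 0, 0, 0], [0.542, 0, 0.323, 0, 0, 0, 0], [0.57, 0, 0.37, 0, 0, 0, 0], [0.597, 0, 0.418, 0, 0, 0, 0], [0.622, 0, 0.488, 0, 0, 0, 0], [0.622, 0, 0.488, 0, 0, 0, 0]]])

```text
time: 24.28
ee_pos: [446.5, 2.1, 101.6]
tool_rot: [[-0.992, 0.128, -0.004], [0.128, 0.992, 0.001], [0.004, 0.0, -1.0]]
wrist_force: [-0.3, 0.8, -0.3]
finger_gap: -0.007
gripper_force: 0.0
```

```bash
python3 - <<'E'
from k import *
r,z=rz()
for n in('side','scene'):
    q,d=imaging.capture(n);c=imaging.get_calibration(n);W=world(d,c)
    h,S,V=cv2.split(cv2.cvtColor(q,cv2.COLOR_BGR2HSV));m=(h>6)&(h<20)&(S>150)&(V>120)&(abs(W[...,0]-450)<60)&(abs(W[...,1])<60)&(W[...,2]>20);w=W[m]
    if len(w): print(n,len(w),'tab r',np.percentile((w[:,:2]-H)@ex,[5,50,95]),'z',np.percentile(w[:,2],[5,50,95]))
E
```

```text
t 24.275 r -127.99515953336945 y 0.04987204548699057 z 101.6195747294848 F [-0.31036693  0.84233169 -0.30918942] -0.0065501974467687355
side 62 tab r [-149.03063287 -145.47975157 -135.33041468] z [74.24742234 79.76063574 82.51003611]
scene 82 tab r [-148.67110368 -145.04810936 -135.58921798] z [72.03654352 77.91740075 81.55699739]
```

move_arm(motion=[[[0.01, 0, 0.04, 0, 0, 0, 0], [0.017, 0, 0.08, 0, 0, 0, 0], [0.025, 0, 0.12, 0, 0, 0, 0], [0.03, 0, 0.16, 0, 0, 0, 0], [0.033, 0, 0.18, 0, 0, 0, 0], [0.033, 0, 0.18, 0, 0, 0, 0], [0.033, 0, 0.18, 0, 0, 0, 0]]])

```text
time: 25.25
ee_pos: [442.0, 2.5, 67.5]
tool_rot: [[-0.992, 0.128, 0.0], [0.128, 0.992, -0.0], [-0.0, -0.0, -1.0]]
wrist_force: [-0.5, -0.8, -0.3]
finger_gap: 0.001
gripper_force: 0.0
```

```bash
cat > t.py <<'E'
from k import *
r,z=rz()
for n in('side','scene'):
    q,d=imaging.capture(n);c=imaging.get_calibration(n);W=world(d,c)
    h,S,V=cv2.split(cv2.cvtColor(q,cv2.COLOR_BGR2HSV));m=(h>6)&(h<20)&(S>150)&(V>120)&(abs(W[...,0]-450)<60)&(abs(W[...,1])<60)&(W[...,2]>10);w=W[m]
    rr=(W[...,:2]-H)@ex;yy=(W[...,:2]-H)@ey
    if len(w): print(n,len(w),'tab r',np.percentile((w[:,:2]-H)@ex,[5,50,95]),'z',np.percentile(w[:,2],[5,50,95]))
    for a,b in((-35,-15),(-85,-70),(-128,-114)):
        g=(S<60)&(V>80)&(rr>a)&(rr<b)&(abs(yy)<80)&(abs(yy)>25)&(W[...,2]<80);print('bar',a,b,g.sum(),np.round(np.percentile(W[g][:,2],[10,50,90]),1))
E
python3 t.py
```

```text
t 25.25 r -132.53802932769025 y -0.05958191965308328 z 67.45686123897107 F [-0.47029632 -0.77194672 -0.29043866] 0.0005012465999504964
side 70 tab r [-155.14482727 -150.93229458 -140.88583021] z [37.29135564 44.04296723 47.58652523]
bar -35 -15 193 [35.8 38.1 39.7]
bar -85 -70 133 [18.2 39.4 41.2]
bar -128 -114 165 [17.7 40.2 42.3]
scene 83 tab r [-154.8228041  -150.45642619 -142.1964711 ] z [39.06088247 43.35109579 45.46307761]
bar -35 -15 182 [16.6 35.9 37.8]
bar -85 -70 128 [16.9 37.7 39.6]
bar -128 -114 241 [16.8 38.3 41.2]
```

move_arm(motion=[[[0.003, 0, 0.008, 0, 0, 0, 0], [0.004, 0, 0.016, 0, 0, 0, 0], [0.005, 0, 0.02, 0, 0, 0, 0], [0.005, 0, 0.02, 0, 0, 0, 0], [0.005, 0, 0.02, 0, 0, 0, 0]]])

```text
time: 25.98
ee_pos: [440.7, 2.7, 63.2]
tool_rot: [[-0.992, 0.128, -0.0], [0.128, 0.992, 0.0], [0.0, 0.0, -1.0]]
wrist_force: [0.6, 0.6, 0.5]
finger_gap: -0.003
gripper_force: 0.0
```

move_arm(motion=[[[0, 0, 0.005, 0, 0, 0, 0], [0, 0, 0.008, 0, 0, 0, 0], [0, 0, 0.01, 0, 0, 0, 0], [0, 0, 0.01, 0, 0, 0, 0]]])

```text
time: 26.48
ee_pos: [440.7, 2.7, 61.2]
tool_rot: [[-0.992, 0.128, -0.0], [0.128, 0.992, 0.0], [0.0, 0.0, -1.0]]
wrist_force: [0.2, -1.0, -0.4]
finger_gap: 0.003
gripper_force: 0.0
```

```bash
python3 t.py
```

```text
t 26.475 r -133.83641233479764 y -0.058462846967152364 z 61.22525468482954 F [ 0.20772753 -1.03319801 -0.38376316] 0.002941503849565661
side 64 tab r [-155.45546208 -150.95833737 -142.18136156] z [34.0118712  39.40644497 42.20709717]
bar -35 -15 195 [35.4 37.1 38.6]
bar -85 -70 107 [34.6 37.2 38.5]
bar -128 -114 151 [17.9 36.  38.1]
scene 88 tab r [-155.05172152 -151.58195341 -144.07875109] z [33.06233118 37.54963952 40.7825263 ]
bar -35 -15 172 [16.8 35.  36.8]
bar -85 -70 125 [17.5 35.1 36.8]
bar -128 -114 249 [16.7 33.8 36.7]
```

move_arm(motion=[[[0, 0, 0.003, 0, 0, 0, 0], [0, 0, 0.006, 0, 0, 0, 0], [0, 0, 0.006, 0, 0, 0, 0], [0, 0, 0.006, 0, 0, 0, 0]]])

```text
time: 27.08
ee_pos: [440.9, 2.7, 60.9]
tool_rot: [[-0.992, 0.128, -0.0], [0.128, 0.992, -0.0], [0.0, -0.0, -1.0]]
wrist_force: [-2.8, -0.7, 8.0]
finger_gap: 0.004
gripper_force: 3.8
```

move_arm(motion=[[[0, 0, 0.004, 0, 0, 0, 0], [0, 0, 0.005, 0, 0, 0, 0], [0, 0, 0.005, 0, 0, 0, 0]]])

```text
time: 27.45
ee_pos: [441.0, 2.7, 60.7]
tool_rot: [[-0.992, 0.127, -0.001], [0.127, 0.992, -0.0], [0.001, -0.0, -1.0]]
wrist_force: [-4.8, 0.5, 15.3]
finger_gap: 0.001
gripper_force: 7.5
```

It is firmly against the stop. I'll retreat straight up and check.

move_arm(motion=[[[0, 0, -0.02, 0, 0, 0, 0], [0, 0, -0.2, 0, 0, 0, 0], [0, 0, -0.5, 0, 0, 0, 0], [0, 0, -0.9, 0, 0, 0, 0], [0, 0, -0.95, 0, 0, 0, 0], [0, 0, -0.95, 0, 0, 0, 0], [0, 0, -0.95, 0, 0, 0, 0]]])

```text
time: 28.32
ee_pos: [439.8, 2.9, 247.5]
tool_rot: [[-0.992, 0.128, -0.003], [0.128, 0.992, 0.001], [0.003, 0.0, -1.0]]
wrist_force: [-0.5, -0.5, -0.0]
finger_gap: 0.003
gripper_force: 0.0
```

```bash
python3 t.py; python3 - <<'E'
from h import *
q,d=imaging.capture('side');cv2.imwrite('pics/s9.png',cv2.resize(q[130:350,150:400],None,fx=2.5,fy=2.5))
c=imaging.get_calibration('wrist');p,d=imaging.capture('wrist');cv2.imwrite('pics/w9.png',p)
E
```

```text
t 28.325 r -134.78049477669913 y -0.002344544706882262 z 247.52661659338145 F [-0.52823491 -0.45559104 -0.02948073] 0.002829821409267045
side 36 tab r [-155.13842057 -153.28589521 -141.6740199 ] z [32.76932784 37.22736176 40.28180895]
bar -35 -15 198 [35.1 36.9 38.3]
bar -85 -70 168 [33.9 36.9 38.5]
bar -128 -114 203 [18.4 36.4 38.3]
scene 94 tab r [-154.98164813 -150.58419653 -143.14955145] z [32.91638638 37.57978231 40.5463848 ]
bar -35 -15 238 [17.4 35.2 37.3]
bar -85 -70 196 [17.3 34.9 36.9]
bar -128 -114 262 [16.7 34.1 36.6]
```

View pics/s9.png

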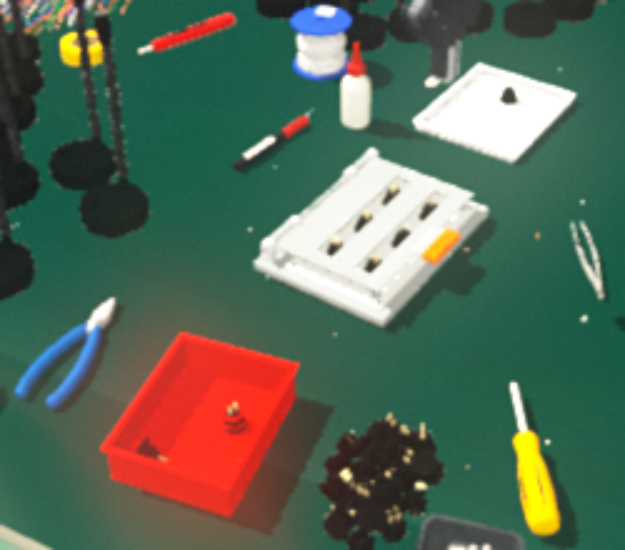

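The keeper is flat, with all six tag pairs showing through the slots around (380,230). The marked switch is in the bin at (235,415), the unused spare is still in the tray at (510,95), and the bottle, cutter and marker are untouched.

```bash
python3 -c "
from plant import env
print(env.close_job())"
```

```text
the job is handed in; nothing more can be done
None
```

The red-marked switch is in the red bin, an unmarked spare is seated in its pocket (nest_3), and the keeper is shut over all six; the job is handed in, with no verdict returned.

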